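# Set a slotted jig stop to its mark and tighten it with the square key

## Task

On the jig, slide the slotted angle stop along until its index tongue stands between the two ribs of the index mark. Then fetch the square T-key from the wooden block, seat it fully in the square socket of the clamp screw and tighten clockwise to the end of its turn in more than one bite: about half-way round let go of the key, leaving it standing in the screw, and take its bar afresh. Leave the stop on the mark, the key standing seated in the tight screw, and the other things on the bench undisturbed.

Things in the scene. Friction and masses are not known exactly. Their poses are not given: they have to be found in the camera images.
- jig: Dark steel base plate, fixed on the bench, spanning own x -60..+95, own y +100..-185, 15 mm thick. Origin at bench level midway between its two bolts: the clamp screw at own (-24, 0) mm and a plain hex bolt (top 47 mm above the bench) at own (+24, 0). The stop slides along own -y.
- stop (a joint): Travel of the aluminium angle stop along the jig's own -y, 0 to 0.09 m; it slides with about 4 N of friction and stays where it is left (starts at 0 to 0.03). The stop is a 92 mm wide, 9 mm thick slotted foot lying on the plate (its top 24 mm above the bench), with an upright flange at its -y end.
- stop_flange (a point): Middle of the stop's upright flange, 47 mm above the bench. The flange is 64 mm wide (jig x), 10 mm thick (jig y), stands 46 mm above the foot (24 to 70 mm above the bench) and is open on both faces for 55 mm or more, apart from the foot beneath. Take it from above across its thickness.
- stop_tongue (a point): Tip of the stop's index tongue, 8 mm wide, sticking out of the foot's +x edge beside the mark; its top is 24 mm above the bench. The flange lies 60 mm farther along -y.
- mark: Index mark: small steel plate fixed on the jig near its +x edge (place along the jig varies), axes as the jig's, with two 3 mm wide ribs, inner faces at own y -8 and +8 mm. Origin midway between the ribs, on the jig's top (15 mm above the bench). The 8 mm tongue is set when wholly between the ribs: its tip at own y -4..+4 mm.
- clamp (a joint): Turn of the clamp screw, rad: grows clockwise seen from above, starts at 0 to 0.4 (loose), hard stop (tight) at 3.6; about 0.2 N m of friction, stays where it is left.
- clamp_socket (a point): Centre of the mouth of the clamp screw's square socket, on top of its 36 mm square head, 57 mm above the bench; turns with the screw (own x, y parallel to the square's sides). Socket 16 mm square, 26 mm deep, 3.5 mm chamfer. The key fits at each quarter turn; seated, its collar rests on the head and its bar's middle is 61 mm above this point.
- key_bar (a point): Steel T-key, loose, 0.2 kg, standing upright in one of the block's two holes (either). This point: middle of its cross bar (90 mm along own x, 12 wide along own y, 12 high; 101 mm above the bench in the block). Below: 12 mm round shank, 30 mm collar (underside 61 mm below this point), 14 mm square foot 22 mm long, sides along own x and y, tip stepped down to 7 mm. Grip across the bar's middle.
- block: Fixed wooden tool block 60 x 150 x 40 mm, origin under its centre, with two 23 mm holes 76 mm apart at own y -38 and +38 mm.
- drift_mid (a point): Middle of a loose round steel drift standing in the block's other hole: 50 mm long with 30 mm collar, no cross bar, its top 68 mm above the bench. Leave alone.
- hammer: Loose hammer with wooden handle, about 300 mm, lying beyond the jig. Leave alone.
- wrench: Loose open wrench lying to the right of the jig. Leave alone.
- gauge: Loose steel gauge block 60 x 30 x 30 mm, on the near side of the tool block. Leave alone.
- washer: Loose flat steel washer, 44 mm across, 6 mm thick, near the robot. Leave alone.
- can: Loose grey can, 60 mm across, 150 mm tall, to the right of the jig. Leave alone.
Mind the look-alikes: they are no part of the job. Of the things shaped like the part that bears key_bar, the bare steel one is meant.

How it is judged:
On the way, in this order (a step that is already met when the one before it is completed fails the run):
1. the stop's tongue stands between the ribs of the mark, the screw still loose (y of stop_tongue in the frame of mark between -0.004 and 0.004 m and value of joint clamp below 0.7 rad), for 0.2 s.
2. the key is fully seated in the socket of the clamp screw (horizontal distance between key_bar and clamp_socket below 0.008 m and z of key_bar in the frame of clamp_socket below 0.065 m and angle between key_bar's own z axis and vertical below 0.12 rad), for 0.2 s.
3. part-way through tightening, the key stands seated in the screw, let go (all of step 2 and value of joint clamp between 0.8 and 3 rad and contact force between the fingers and key below 0.1 N), for 0.1 s.
4. the screw is turned to the end (value of joint clamp above 3.35 rad), for 0.2 s.
At the end, for the whole second after the job is handed in: The stop's tongue is between the ribs (within 4 mm of their middle), the screw is turned to 3.35 rad or more of its 3.6, and the key, let go, stands upright (within 0.12 rad), at rest and seated (bar's middle within 8 mm of the socket's axis and no more than 65 mm above its mouth) (all of step 2 and y of stop_tongue in the frame of mark between -0.004 and 0.004 m and value of joint clamp above 3.35 rad and contact force between the fingers and key below 0.1 N and linear speed of key below 0.02 m/s and velocity of joint stop below 0.005 m/s); the robot touches nothing.
It fails at once if the screw is tightened (past 0.7 rad) with the stop more than 7 mm off the mark (value of joint clamp above 0.7 rad and not (y of stop_tongue in the frame of mark between -0.007 and 0.007 m)).
It fails at once if another thing on the bench is disturbed (moved more than 30 mm) (distance of any of drift_mid, hammer, wrench, gauge, washer, can from where it was at the start of the episode above 0.03 m).
It also fails if it takes over 72 s, if anything falls off the work surface, if the arm or the gripper's body presses on something with over 40 N, if the wrist force passes 120 N, or if a joint passes its speed limit or range.

## Robot

A 6-joint arm with a two-finger parallel gripper is mounted at the origin on the work surface. World frame = base frame: x ahead of the robot, y to its left, z up, the work surface at z = 0. Lengths are in m, angles in rad, forces in N, time in s.
With the tool pointing down it reaches from about 0.425 to 0.95 m from the base axis. Payload 3.5 kg.
Tool frame: the origin (TCP) lies midway between the tips of the shut fingers; the grasp point (between the pads) lies 19 mm behind it; x points along the fingers, y is the direction in which the jaws open and shut, and the axes are right-handed (so a half turn about x gives the same grasp; the last joint's range is limited). The gripper opens to 85 mm and grips with 20 to 120 N. Pads are 22 mm wide; open, the fingers measure 114 mm over their backs; the gripper's body (76 mm by 85 mm) begins 54 mm behind the grasp point. The pads swing forward as they close: fully open they stand 13 mm farther back than shut.
Start: joints at [1.126, 0.286, 1.577, -0, 1.279, -0.15], TCP at [0.196, 0.646, 0.21] pointing down, gripper open.
Joint ranges: [-2.77, 2.77], [-0.9, 2.22], [0.21, 2.48], [-1.53, 4.67], [0.24, 2.81], [-2.84, 2.84]. Speed limits (rad/s): [2.79, 2.79, 3.14, 3.14, 3.14, 3.14].

## Interface

Orientations are given as a rotation vector (axis times angle).
In Python, from station import status, vision, env gives the robot as it stands.
- The arm moves only by the tool move_arm, never from a script. Its argument "steps" is a list of rows, each a list of 5 numbers: the finger opening in mm, from 0 to 85.4, then the shift along the tool's x, y, z in mm, then the turn about the tool's x in rad. In form: [[gripper, tx, ty, tz, yaw], ...]. A call has 1 to 5 rows; each row shifts and turns the commanded pose from where the row before left it, along the tool's axes as they then stand; what a row does not reach is not made up. A row lasts 1/10 s, in which the tool goes at most 50 mm and 8.59 degrees, less where a joint would pass 70% of its speed; a pose out of reach is approached as far as the arm can. A call with a gripper value outside its range is refused whole. The fingers move at their own pace and stop on an object; the grip force is fixed at half the most. Time passes only in rows, so rows that do not move let the fingers close. It gives the time, the measured TCP pose, the force and the opening at its end, in the units of the state.
- status.state(): the state, without advancing time (a new reading comes with each control period).
- vision.snapshot(name): name is "side" or "top"; returns a dict with "frame" (480x640x3 uint8, red, green, blue), "range_z" (480x640 float32, m along the optical axis (not along the pixel's ray), 0 where there is no reading), "fx", "fy", "cx", "cy" (pixels), "distortion" ([k1, k2, p1, p2, k3] as OpenCV has them; the pictures are not rectified), "T" (4x4, takes a point from camera to world coordinates). Camera axes: x right, y down, z forward; pixel columns grow to the right and rows downward; lengths in m; the calibration is good to about 2 mm. A picture is of the moment at which its call begins.
- env.sign_off(): hands the job in, once; it reports no verdict.
The state is a dict: "clock": time; "joint_pos": joint angles; "dq": joint speeds; "effort": joint torques, N m; "ee_pos": TCP position; "orientation": TCP orientation; "contact_force": force on the tool from outside, world axes, zero at the start; "wrist_torque": the same for the moment, N m; "gripper_width": opening from 0.0 (shut) to 1.0 (fully open).
Only numpy, scipy, OpenCV 4.12 (cv2) and the standard library are available. Lean on these libraries where they do the work, as an engineer would, in place of code of your own. Each camera call takes 0.05 s, during which the arm holds its last target. There are 200 camera calls.

## Working session

There is one attempt and no reset: what is moved stays moved. The work goes in short steps, Python scripts to look and compute and a tool call to move; the robot and the scene stay as the last step left them, time stands still between calls to the robot, and variables do not carry over. Pictures are saved under pics/ and viewed, about 8 in all and at most 12, crops included, and the job is handed in when it is done.

Besides the shell and the picture viewer there is one more tool, called after "Request:" as name(argument=value, ...) on one line, values as JSON. move_arm: Moves the arm, as the interface text tells. Its arguments: {"type":"object","properties":{"steps":{"type":"array","items":{"type":"array","items":{"type":"number"}}}},"required":["steps"]}

```bash
ls; mkdir -p pics; cat > h.py <<'E'
import numpy as np, cv2
from station import status, vision, env
def snap(n):
    s=vision.snapshot(n); s["K"]=np.array([[s["fx"],0,s["cx"]],[0,s["fy"],s["cy"]],[0,0,1.]]); s["D"]=np.array(s["distortion"],float); s["T"]=np.array(s["T"]); return s
def save(s,f,box=None,scale=1):
    im=s["frame"][...,::-1]
    if box: im=im[box[1]:box[3],box[0]:box[2]]
    cv2.imwrite("pics/"+f,cv2.resize(im,None,fx=scale,fy=scale,interpolation=cv2.INTER_CUBIC))
def ray(s,uv):
    p=cv2.undistortPoints(np.array(uv,float).reshape(-1,1,2),s["K"],s["D"])[:,0]
    d=np.c_[p,np.ones(len(p))]@s["T"][:3,:3].T
    return s["T"][:3,3],d
def onz(s,uv,z):
    o,d=ray(s,uv); return o+d*((z-o[2])/d[:,2])[:,None]
def proj(s,P):
    Ti=np.linalg.inv(s["T"]); 
    return cv2.projectPoints(np.array(P,float).reshape(-1,3),cv2.Rodrigues(Ti[:3,:3])[0],Ti[:3,3],s["K"],s["D"])[0][:,0]
def cloud(s):
    v,u=np.mgrid[:480,:640]; o,d=ray(s,np.c_[u.ravel(),v.ravel()]); 
    P=o+d*s["range_z"].reshape(-1,1); P[s["range_z"].ravel()==0]=np.nan; return P.reshape(480,640,3)
E
python3 - <<'E'
from h import *
print(status.state())
for n in("side","top"):
    s=snap(n); save(s,n+"0.png"); print(n,s["T"].round(3).tolist(),s["fx"],s["D"])
    np.save(n+"0.npy",s,allow_pickle=True)
E
```

```text
pics
{'clock': 0.0, 'joint_pos': array([ 1.12600364e+00,  2.87188048e-01,  1.57817693e+00, -1.34015644e-05,
        1.27858934e+00, -1.49962322e-01]), 'dq': array([ 0.00082118, -0.00137832,  0.00102496,  0.00046112, -0.00172193,
        0.00063314]), 'effort': array([ 7.05223320e-04, -4.05978942e+01, -2.92626214e+01, -6.02118325e-05,
        5.80104446e-03,  3.75346133e-06]), 'ee_pos': array([0.19578427, 0.64524715, 0.20903235]), 'orientation': array([ 0.22964426,  1.55906109, -0.23320793]), 'contact_force': array([-0.01157793,  0.28941613,  0.05833177]), 'wrist_torque': array([ 0.01105056, -0.04375924, -0.02563502]), 'gripper_width': 0.9991861053566052}
side [[0.762, -0.388, 0.518, -0.102], [-0.647, -0.427, 0.632, -0.765], [-0.024, -0.817, -0.577, 0.822], [0.0, 0.0, 0.0, 1.0]] 578.9871361260157 [-0.10468557  0.          0.          0.          0.        ]
top [[-0.026, -0.993, 0.118, 0.386], [-1.0, 0.026, 0.004, -0.012], [-0.007, -0.117, -0.993, 1.355], [0.0, 0.0, 0.0, 1.0]] 474.25404787508376 [-0.1125368  0.         0.         0.         0.       ]
```

View pics/top0.png

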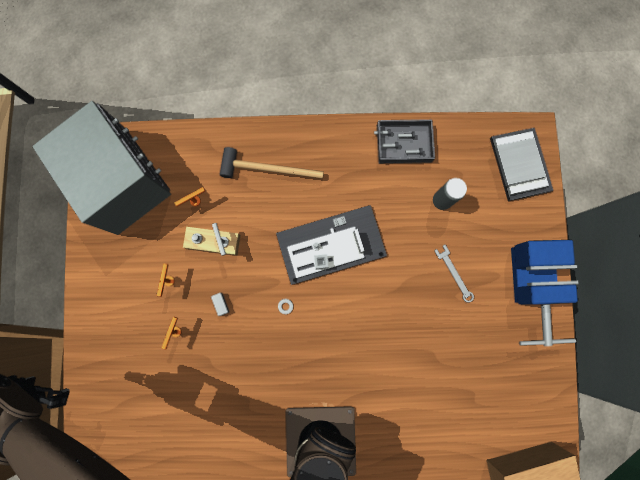

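View pics/side0.png

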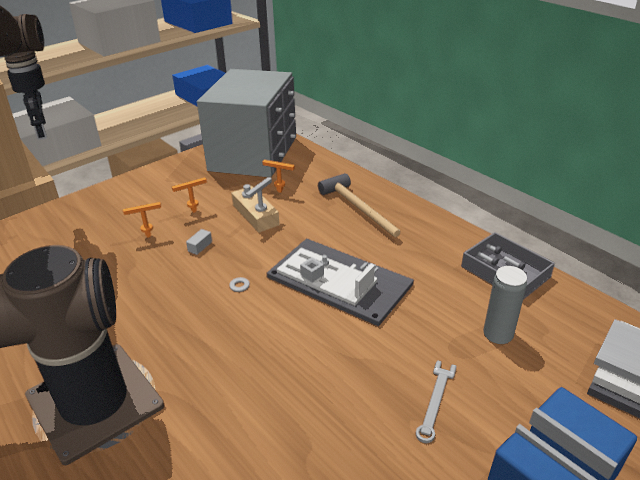

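Top view: the key on the wooden block is at (220,238) and the drift at (196,238). The orange T-keys at (190,197), (163,280) and (173,332) are look-alikes. The bare steel key on the block matches the description. The jig is centred near (332,244), with its flange at (360,243), mark at (340,221) and clamp screw at about (325,262). I'll confirm with one enlarged crop.

```bash
python3 - <<'E'
from h import *
t=np.load("top0.npy",allow_pickle=True).item(); s=np.load("side0.npy",allow_pickle=True).item()
a=cv2.resize(t["frame"][200:290,175:395],None,fx=3.6,fy=3.6,interpolation=2)
b=cv2.resize(s["frame"][165:325,225:425],None,fx=1.7,fy=1.7,interpolation=2)
o=np.zeros((a.shape[0]+b.shape[0],800,3),np.uint8); o[:a.shape[0],:a.shape[1]]=a; o[a.shape[0]:,:b.shape[1]]=b
cv2.imwrite("pics/crop1.png",o[...,::-1]); print(a.shape,b.shape)
C=cloud(t)
for uv in [(360,243),(352,233),(325,260),(318,245),(220,238),(218,230),(225,248),(196,238),(340,221),(282,245),(210,249)]:
    print(uv,C[uv[1],uv[0]].round(3))
E
```

```text
(324, 792, 3) (272, 340, 3)
(360, 243) [ 0.545 -0.121  0.068]
(352, 233) [ 0.579 -0.103  0.026]
(325, 260) [ 0.502 -0.024  0.056]
(318, 245) [ 0.546 -0.006  0.038]
(220, 238) [0.564 0.256 0.106]
(218, 230) [0.586 0.263 0.099]
(225, 248) [0.544 0.256 0.037]
(196, 238) [0.571 0.332 0.063]
(340, 221) [ 0.616 -0.07   0.019]
(282, 245) [0.551 0.097 0.015]
(210, 249) [0.542 0.298 0.04 ]
```

View pics/crop1.png

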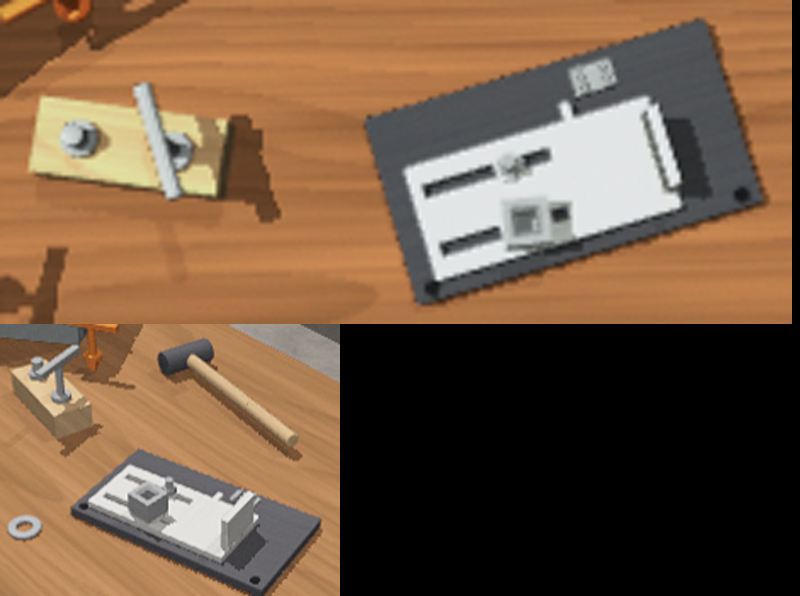

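The crop confirms the bare steel T-key, at crop (157,140), standing in the block's right-hand hole. The tongue is at crop (566,110), about full-image (332,230), and the mark is at crop (592,76), about (339.5,221). Next I measure these.

```bash
cat >> h.py <<'E'
def jigframe(s,box):
    x0,y0,x1,y1=box; f=s["frame"].astype(int); m=np.zeros((480,640),np.uint8)
    sub=f[y0:y1,x0:x1]; m[y0:y1,x0:x1]=((sub.max(2)-sub.min(2))<28)*255
    m=cv2.morphologyEx(m,cv2.MORPH_OPEN,np.ones((3,3)))
    c=max(cv2.findContours(m,0,1)[0],key=cv2.contourArea)[:,0]
    P=onz(s,c,0.015)[:,:2]
    return c,P
E
python3 - <<'E'
from h import *
t=np.load("top0.npy",allow_pickle=True).item(); s=np.load("side0.npy",allow_pickle=True).item()
c,P=jigframe(t,(270,200,395,292)); r=cv2.minAreaRect((P*1000).astype(np.float32)); print("rect",r)
(cx,cy),(w,h),a=r
# long axis direction
b=cv2.boxPoints(r); e=[b[1]-b[0],b[2]-b[1]]; L=max(e,key=np.linalg.norm); L=L/np.linalg.norm(L)
if L[1]<0:L=-L
yax=L; xax=np.array([L[1],-L[0]]); yaw=np.arctan2(xax[1],xax[0])
O=np.array([cx,cy])-17.5*xax+42.5*yax; print("yaw",yaw,"O",O)
R=np.c_[xax,yax]; np.savez("jig.npz",O=O,R=R,yaw=yaw)
def own(P): return (P[:,:2]*1000-O)@R
print("clamp exp",O-24*xax)
for n,S in(("top",t),("side",s)):
    f=S["frame"].astype(int); g=f.mean(2); v,u=np.mgrid[:480,:640]; uv=np.c_[u.ravel(),v.ravel()]
    q=own(onz(S,uv,.024)).reshape(480,640,2)
    gr=cv2.cvtColor(S["frame"],cv2.COLOR_RGB2GRAY).astype(np.float32)
    # resample into jig frame at z=.024 , 0.5mm
    def sampleline(xs,z,ys):
        out=[]
        for y in ys:
            W=[(O+R@np.array([x,y]))/1000 for x in xs]; uvp=proj(S,np.c_[np.array(W),np.full(len(xs),z)])
            out.append(np.mean([cv2.getRectSubPix(gr,(1,1),tuple(map(float,p)))[0,0] for p in uvp]))
        return np.array(out)
    ys=np.arange(-100,31,2.)
    for nm,xs,z in(("tongue",(48,50,52),.024),("mark",(66,69,72,75,78),.018)):
        print(n,nm,*[f"{int(y)}:{int(k)}" for y,k in zip(ys,sampleline(xs,z,ys))])
E
```

```text
rect ((549.8795166015625, -42.679107666015625), (154.02224731445312, 283.5625), 15.266096115112305)
yaw 0.26644364 O [521.80668831  -6.28657579]
clamp exp [498.65356636 -12.60582876]
top tongue -100:107 -98:103 -96:100 -94:106 -92:104 -90:101 -88:102 -86:104 -84:105 -82:105 -80:105 -78:105 -76:104 -74:107 -72:109 -70:106 -68:103 -66:93 -64:85 -62:89 -60:147 -58:214 -56:225 -54:216 -52:179 -50:130 -48:110 -46:103 -44:108 -42:108 -40:104 -38:101 -36:102 -34:107 -32:103 -30:101 -28:101 -26:103 -24:105 -22:105 -20:105 -18:105 -16:103 -14:108 -12:108 -10:104 -8:104 -6:106 -4:107 -2:101 0:103 2:107 4:107 6:106 8:105 10:104 12:105 14:105 16:109 18:106 20:104 22:105 24:106 26:106 28:101 30:104
top mark -100:157 -98:158 -96:156 -94:161 -92:166 -90:178 -88:184 -86:186 -84:187 -82:185 -80:164 -78:147 -76:161 -74:161 -72:168 -70:177 -68:147 -66:105 -64:86 -62:82 -60:82 -58:83 -56:83 -54:82 -52:82 -50:82 -48:82 -46:82 -44:82 -42:81 -40:81 -38:81 -36:81 -34:81 -32:81 -30:81 -28:81 -26:81 -24:82 -22:81 -20:81 -18:81 -16:82 -14:82 -12:82 -10:82 -8:82 -6:81 -4:81 -2:81 0:81 2:81 4:81 6:81 8:82 10:82 
[... 389 characters left out ...]
185 -20:191 -18:193 -16:197 -14:198 -12:189 -10:183 -8:188 -6:193 -4:195 -2:200 0:197 2:186 4:181 6:182 8:164 10:132 12:125 14:149 16:167 18:174 20:181 22:189 24:200 26:203 28:193 30:187
side mark -100:134 -98:129 -96:119 -94:115 -92:114 -90:153 -88:215 -86:229 -84:228 -82:228 -80:216 -78:172 -76:113 -74:102 -72:136 -70:164 -68:164 -66:135 -64:109 -62:103 -60:104 -58:107 -56:122 -54:150 -52:168 -50:167 -48:160 -46:132 -44:103 -42:101 -40:103 -38:103 -36:103 -34:104 -32:104 -30:104 -28:103 -26:102 -24:103 -22:103 -20:104 -18:103 -16:104 -14:104 -12:104 -10:104 -8:104 -6:104 -4:103 -2:103 0:103 2:103 4:103 6:103 8:103 10:103 12:105 14:105 16:103 18:104 20:106 22:108 24:108 26:107 28:106 30:104
```

```bash
cat >> h.py <<'E'
def prof(S,xs,z,ys,jf="jig.npz"):
    J=np.load(jf); O,R=J["O"],J["R"]; gr=cv2.cvtColor(S["frame"],cv2.COLOR_RGB2GRAY).astype(np.float32)
    g=np.array([[x,y] for y in ys for x in xs]); W=(O+g@R.T)/1000
    p=proj(S,np.c_[W,np.full(len(W),z)]).astype(np.float32)
    return cv2.remap(gr,p[:,0].reshape(len(ys),-1),p[:,1].reshape(len(ys),-1),1)
E
python3 - <<'E'
from h import *
t=np.load("top0.npy",allow_pickle=True).item(); s=np.load("side0.npy",allow_pickle=True).item()
for n,S in(("top",t),("side",s)):
    xs=np.arange(-70,100,.5); ys=np.arange(-190,105,.5)
    im=prof(S,xs,.019 ,ys).T[::-1]   # up = +x, right = +y
    np.save(n+"o.npy",im)
im=np.vstack([np.load("topo.npy")[20:160, ::-1][:,120:520],np.load("sideo.npy")[0:140,::-1][:,120:520]])
cv2.imwrite("pics/ortho.png",cv2.resize(im,None,fx=2,fy=2))
# columns: own y = 104.5-.5*(col/2+120); 
C=cloud(t); J=np.load("jig.npz"); 
q=(C[...,:2]*1000-J["O"])@J["R"]; z=C[...,2]
m=(z>.066)&(z<.075)&(abs(q[...,0])<50)&(q[...,1]<-60)&(q[...,1]>-180); print("flange own",q[m].mean(0),q[m].min(0),q[m].max(0),z[m].mean())
m=(z>.053)&(z<.06)&(abs(q[...,0]+24)<25)&(abs(q[...,1])<25); print("head",q[m].mean(0),q[m].min(0),q[m].max(0),z[m].mean())
E
```

```text
flange own [   1.10774127 -115.68334252] [ -31.74718338 -121.07376991] [  31.92984011 -110.68371113] 0.06964692808653335
head [-23.75577672  -0.09280192] [-43.9364096  -19.35888926] [-3.54605109 20.11752375] 0.05658684801381607[ WARN:0@1.063] global loadsave.cpp:1063 imwrite_ Unsupported depth image for selected encoder is fallbacked to CV_8U.
```

View pics/ortho.png

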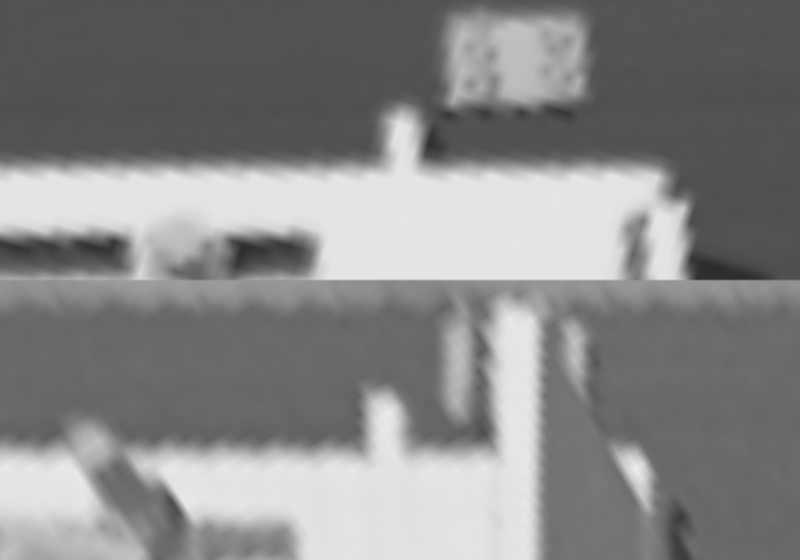

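The orthophoto shows the tongue at own y ≈ -56 and the mark's middle at ≈ -85 (ribs at columns 475 and 563). The screw head measures (-23.8, -0.1) and the flange is at -115.7, 60 mm past the tongue, so the frame is consistent. The stop needs to go about 29 mm along -y. Next: the moves to the flange, plus the key measurement.

```bash
cat >> h.py <<'E'
from scipy.spatial.transform import Rotation as Ro
def delta(target,ydir=None):
    "tool-frame shift (mm) from measured TCP to target; turn about tool x to bring tool y onto +-ydir (world xy)"
    st=status.state(); R=Ro.from_rotvec(st["orientation"]).as_matrix()
    d=R.T@(np.array(target)-st["ee_pos"])*1000
    out=[d.round(1)]
    if ydir is not None:
        v=R.T@np.array([*ydir,0.]); a=np.arctan2(v[2],v[1]); a=(a+np.pi/2)%np.pi-np.pi/2; out.append(round(a,3))
    print("clk",round(st["clock"],2),"tcp",(st["ee_pos"]*1000).round(1),"F",st["contact_force"].round(1),"grip",round(st["gripper_width"],3),"q6",st["joint_pos"].round(2),"R",R.round(3).tolist(),"-> shift",*out)
E
python3 - <<'E'
from h import *
J=np.load("jig.npz"); O,R=J["O"],J["R"]
f=(O+R@[0,-115.7])/1000; print("flange",f); delta([*f,.2],R[:,1])
t=np.load("top0.npy",allow_pickle=True).item(); s=np.load("side0.npy",allow_pickle=True).item()
C=cloud(t); m=(C[...,2]>.085)&(C[...,2]<.115)&(abs(C[...,0]-.565)<.07)&(abs(C[...,1]-.26)<.06)
k=C[m]; print(m.sum(),k.mean(0),np.median(k[:,2])); r=cv2.minAreaRect((k[:,:2]*1000).astype(np.float32)); print("bar top",r)
# two-view: bar mask centroid from each view; height by ray intersection
mm=m.astype(np.uint8); c=np.argwhere(m)[:,::-1]; uvt=cv2.minAreaRect(c.astype(np.float32))[0]
C2=cloud(s); m2=(C2[...,2]>.085)&(C2[...,2]<.115)&(abs(C2[...,0]-.565)<.07)&(abs(C2[...,1]-.26)<.06)
k2=C2[m2]; print("side",m2.sum(),k2.mean(0),cv2.minAreaRect((k2[:,:2]*1000).astype(np.float32)))
uvs=cv2.minAreaRect(np.argwhere(m2)[:,::-1].astype(np.float32))[0]
o1,d1=ray(t,[uvt]);o2,d2=ray(s,[uvs]);d1=d1[0];d2=d2[0]
ab=np.linalg.lstsq(np.c_[d1,-d2],o2-o1,rcond=None)[0]; print("tri",o1+ab[0]*d1,o2+ab[1]*d2,uvt,uvs)
E
```

```text
flange [ 0.55227075 -0.11790392]
clk 0.1 tcp [195.8 645.3 209.2] F [ 0.5 -0.6  0.2] grip 1.0 q6 [ 1.13  0.29  1.58 -0.    1.28 -0.15] R [[-0.001, 0.291, 0.957], [-0.002, 0.957, -0.291], [-1.0, -0.002, -0.0]] -> shift [  10.3 -626.7  562.8] -0.561
169 [0.56080582 0.26019712 0.10644076] 0.10664353213785405
bar top ((561.91943359375, 261.1539001464844), (90.55977630615234, 13.31362247467041), 17.499916076660156)
side 203 [0.56025976 0.25654264 0.10382319] ((562.01123046875, 259.0781555175781), (92.74876403808594, 17.791223526000977), 15.450939178466797)
tri [0.56236667 0.26200128 0.09766661] [0.56455366 0.26057886 0.09766324] (218.28106689453125, 238.9135284423828) (259.1486511230469, 188.8918914794922)
```

Request:
move_arm(steps=[[85,0.5,-34.8,31.3,0],[85,0.5,-34.8,31.3,0],[85,0.5,-34.8,31.3,0],[85,0.5,-34.8,31.3,0],[85,0.5,-34.8,31.3,0]])

```text
clock: 0.6
ee_pos: [0.2954, 0.432, 0.2073]
orientation: [0.23, 1.559, -0.232]
contact_force: [1.3, -0.2, 0.4]
gripper_width: 0.996
```

Request:
move_arm(steps=[[85,0.5,-34.8,31.3,0],[85,0.5,-34.8,31.3,0],[85,0.5,-34.8,31.3,0],[85,0.5,-34.8,31.3,0],[85,0.5,-34.8,31.3,0]])

```text
clock: 1.1
ee_pos: [0.3946, 0.2202, 0.2051]
orientation: [0.231, 1.558, -0.231]
contact_force: [1.0, 0.7, -0.4]
gripper_width: 0.997
```

Request:
move_arm(steps=[[85,0.5,-34.8,31.3,0],[85,0.5,-34.8,31.3,0],[85,0.5,-34.8,31.3,0],[85,0.5,-34.8,31.3,0],[85,0.5,-34.8,31.3,0]])

```text
clock: 1.6
ee_pos: [0.4938, 0.0081, 0.2026]
orientation: [0.232, 1.559, -0.232]
contact_force: [1.6, 0.0, 1.3]
gripper_width: 0.993
```

Request:
move_arm(steps=[[85,0.5,-34.8,31.3,0],[85,0.5,-34.8,31.3,0],[85,0.5,-34.8,31.3,0],[85,0,0,0,-0.14],[85,0,0,0,-0.14]])

```text
clock: 2.1
ee_pos: [0.5531, -0.1188, 0.2004]
orientation: [0.01, 1.572, -0.009]
contact_force: [0.4, -0.3, -0.3]
gripper_width: 0.994
```

Request:
move_arm(steps=[[85,0,0,0,-0.14],[85,0,0,0,-0.14],[85,0,0,0,0],[85,0,0,0,0]])

```text
clock: 2.5
ee_pos: [0.5529, -0.1171, 0.201]
orientation: [-0.206, 1.562, 0.206]
contact_force: [-0.0, 0.3, 0.4]
gripper_width: 0.993
```

```bash
python3 - <<'E'
from h import *
J=np.load("jig.npz"); O,R=J["O"],J["R"]
f=(O+R@[0,-115.7])/1000; delta([*f,.035],R[:,1])
E
```

```text
clk 2.5 tcp [ 552.9 -117.1  201. ] F [-0.   0.3  0.4] grip 0.993 q6 [-0.39  0.05  1.86 -0.    1.23 -2.22] R [[-0.001, -0.259, 0.966], [0.0, 0.966, 0.259], [-1.0, 0.0, -0.001]] -> shift [166.   -0.7  -0.7] -0.004
```

Request:
move_arm(steps=[[85,40,0,0,0],[85,40,0,0,0],[85,40,0,0,0],[85,30,0,0,0],[85,16,-0.7,-0.7,0]])

```text
clock: 3.0
ee_pos: [0.5505, -0.1171, 0.0321]
orientation: [-0.205, 1.566, 0.209]
contact_force: [-0.1, 0.5, 0.3]
gripper_width: 0.993
```

Request:
move_arm(steps=[[30,0,0,0,0],[0,0,0,0,0],[0,0,0,0,0],[0,0,0,0,0],[0,0,0,0,0]])

```text
clock: 3.5
ee_pos: [0.5537, -0.1184, 0.0369]
orientation: [-0.209, 1.558, 0.207]
contact_force: [-1.1, 0.6, 1.2]
gripper_width: 0.135
```

```bash
python3 - <<'E'
from h import *
J=np.load("jig.npz"); O,R=J["O"],J["R"]
f=(O+R@[0,-115.7-29.2])/1000; delta([*f,.035],R[:,1])
E
```

```text
clk 3.5 tcp [ 553.7 -118.4   36.9] F [-1.1  0.6  1.2] grip 0.135 q6 [-0.39  0.26  1.96 -0.    0.92 -2.23] R [[0.002, -0.262, 0.965], [-0.001, 0.965, 0.262], [-1.0, -0.002, 0.002]] -> shift [  1.9 -28.3  -1.2] -0.001
```

Request:
move_arm(steps=[[0,0,-7,0,0],[0,0,-7,0,0],[0,0,-7,0,0],[0,0,-7,0,0],[0,0,-1,0,0]])

```text
clock: 4.0
ee_pos: [0.5612, -0.146, 0.037]
orientation: [-0.207, 1.559, 0.208]
contact_force: [-2.0, 3.9, 6.3]
gripper_width: 0.094
```

Request:
move_arm(steps=[[0,0,0,0,0],[0,0,0,0,0],[0,0,0,0,0]])

```text
clock: 4.3
ee_pos: [0.5612, -0.1461, 0.0371]
orientation: [-0.209, 1.559, 0.208]
contact_force: [0.1, 1.7, 5.7]
gripper_width: 0.094
```

```bash
python3 - <<'E'
from h import *
delta([.5,0,.035],None)
for n in("top","side"):
    S=snap(n); np.save(n+"1.npy",S,allow_pickle=True)
    ys=np.arange(-115,-60,1.)
    for nm,xs,z in(("tongue",(49,50,51),.024),("mark",(66,70,74,78),.018)):
        print(n,nm,*[f"{int(y)}:{int(k)}" for y,k in zip(ys,prof(S,xs,z,ys).mean(1))])
E
```

```text
clk 4.3 tcp [ 561.2 -146.1   37.1] F [0.1 1.7 5.7] grip 0.094 q6 [-0.43  0.28  1.93  0.    0.93 -2.27] R [[0.002, -0.262, 0.965], [-0.0, 0.965, 0.262], [-1.0, -0.001, 0.002]] -> shift [  1.9 157.  -20.8]
top tongue -115:71 -114:70 -113:67 -112:64 -111:66 -110:68 -109:70 -108:74 -107:82 -106:92 -105:100 -104:105 -103:111 -102:112 -101:112 -100:110 -99:109 -98:108 -97:106 -96:105 -95:107 -94:109 -93:104 -92:93 -91:84 -90:100 -89:124 -88:149 -87:176 -86:202 -85:227 -84:233 -83:235 -82:235 -81:219 -80:197 -79:173 -78:148 -77:126 -76:107 -75:105 -74:109 -73:113 -72:112 -71:110 -70:108 -69:107 -68:106 -67:104 -66:104 -65:107 -64:110 -63:108 -62:105 -61:104
top mark -115:90 -114:90 -113:90 -112:90 -111:90 -110:90 -109:90 -108:90 -107:90 -106:90 -105:91 -104:96 -103:105 -102:124 -101:149 -100:171 -99:175 -98:170 -97:165 -96:168 -95:172 -94:174 -93:177 -92:180 -91:186 -90:192 -89:196 -88:199 -87:201 -86:202 -85:202 -84:201 -83:201 -82:199 -81:192 -80:178 -79:165 -78:161 -77:167 -76:174 -75:176 -74:174 -73:174 -72:181 -71:187 -70:191 -69:183 -68:161 -67:137 -66:116 -65:104 -64:95 -63:91 -62:90
[... 205 characters left out ...]
212 -92:216 -91:218 -90:219 -89:221 -88:228 -87:234 -86:240 -85:243 -84:243 -83:243 -82:242 -81:237 -80:230 -79:224 -78:217 -77:213 -76:211 -75:209 -74:207 -73:205 -72:207 -71:210 -70:211 -69:213 -68:215 -67:215 -66:216 -65:216 -64:214 -63:211 -62:208 -61:206
side mark -115:73 -114:85 -113:95 -112:107 -111:112 -110:111 -109:104 -108:94 -107:81 -106:64 -105:52 -104:39 -103:31 -102:27 -101:27 -100:29 -99:31 -98:40 -97:50 -96:63 -95:76 -94:93 -93:99 -92:107 -91:103 -90:99 -89:87 -88:84 -87:79 -86:85 -85:93 -84:111 -83:136 -82:163 -81:187 -80:203 -79:211 -78:207 -77:202 -76:184 -75:158 -74:141 -73:143 -72:152 -71:164 -70:176 -69:184 -68:179 -67:166 -66:148 -65:133 -64:121 -63:116 -62:116 -61:116
```

Request:
move_arm(steps=[[0,0,-1.4,0,0],[0,0,0,0,0],[0,0,0,0,0]])

```text
clock: 4.7
ee_pos: [0.5614, -0.147, 0.0371]
orientation: [-0.208, 1.559, 0.208]
contact_force: [-1.2, 3.3, 6.5]
gripper_width: 0.095
```

Request:
move_arm(steps=[[85,0,0,0,0],[85,0,0,0,0],[85,0,0,0,0],[85,0,0,0,0]])

```text
clock: 5.1
ee_pos: [0.5605, -0.1475, 0.0352]
orientation: [-0.208, 1.561, 0.208]
contact_force: [-0.0, -1.2, -0.5]
gripper_width: 0.768
```

Request:
move_arm(steps=[[85,-30,0,0,0],[85,-45,0,0,0],[85,-45,0,0,0],[85,-45,0,0,0],[85,0,0,0,0]])

```text
clock: 5.6
ee_pos: [0.5648, -0.1493, 0.2094]
orientation: [-0.215, 1.548, 0.201]
contact_force: [-0.3, -0.3, -0.3]
gripper_width: 0.996
```

```bash
python3 - <<'E'
from h import *
S=snap("top"); s2=snap("side"); np.save("top2.npy",S,allow_pickle=True); np.save("side2.npy",s2,allow_pickle=True)
ys=np.arange(-92,-72,1.)
print(*[f"{int(y)}:{int(k)}" for y,k in zip(ys,prof(S,(49,50,51),.024,ys).mean(1))])
# close look at mark, top and side
a=cv2.resize(S["frame"][210:245,320:375],None,fx=11,fy=11,interpolation=2)
J=np.load("jig.npz"); p=proj(s2,[*((J["O"]+J["R"]@[55,-84])/1000),.02])[0].astype(int); print(p)
b=cv2.resize(s2["frame"][p[1]-25:p[1]+25,p[0]-40:p[0]+40],None,fx=7,fy=7,interpolation=2)
b=b[:a.shape[0]] if b.shape[0]>a.shape[0] else np.vstack([b,np.zeros((a.shape[0]-b.shape[0],b.shape[1],3),np.uint8)])
im=np.hstack([a,b]); im=cv2.resize(im,(800,int(im.shape[0]*800/im.shape[1]))); cv2.imwrite("pics/mark2.png",im[...,::-1])
# key target
k=np.array([.562,.2605]); yb=np.array([np.cos(np.deg2rad(16.5)),np.sin(np.deg2rad(16.5))])
print("bar dir check"); delta([*k,.24],[-yb[1],yb[0]]); delta([*k,.24],yb)
E
```

```text
-92:87 -91:79 -90:105 -89:142 -88:182 -87:207 -86:223 -85:234 -84:235 -83:234 -82:231 -81:204 -80:170 -79:139 -78:124 -77:113 -76:103 -75:104 -74:109 -73:113
[363 272]
bar dir check
clk 5.7 tcp [ 561.4 -147.9  202.2] F [ 0.   0.3 -1.2] grip 0.993 q6 [-0.43  0.08  1.82 -0.    1.23 -2.27] R [[0.003, -0.262, 0.965], [-0.002, 0.965, 0.262], [-1.0, -0.002, 0.003]] -> shift [-38.5 393.9 107.6] -0.023
clk 5.7 tcp [ 561.4 -147.9  202.2] F [ 0.   0.3 -1.2] grip 0.993 q6 [-0.43  0.08  1.82 -0.    1.23 -2.27] R [[0.003, -0.262, 0.965], [-0.002, 0.965, 0.262], [-1.0, -0.002, 0.003]] -> shift [-38.5 393.9 107.6] 1.548
```

View pics/mark2.png

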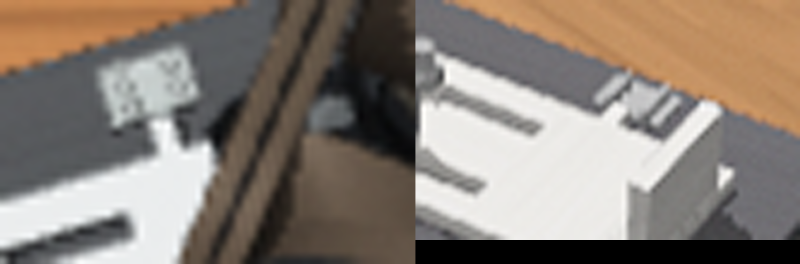

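The tongue centre is now at -84.2 and the mark's middle at about -84.5, which agrees; the crop shows the tongue pointing between the two ribs. Next the key: its bar direction of 16.5° already matches the jaws.

Request:
move_arm(steps=[[85,0,43.8,12,0],[85,0,43.8,12,0],[85,0,43.8,12,0],[85,0,43.8,12,0],[85,0,43.8,12,0]])

```text
clock: 6.2
ee_pos: [0.5595, 0.0813, 0.1977]
orientation: [-0.207, 1.565, 0.208]
contact_force: [0.0, -0.2, -0.6]
gripper_width: 0.996
```

Request:
move_arm(steps=[[85,0,43.8,12,0],[85,0,43.8,12,0],[85,0,43.8,12,0],[85,0,43.8,12,0],[85,0,0,0,-0.02]])

```text
clock: 6.7
ee_pos: [0.5594, 0.2658, 0.1974]
orientation: [-0.228, 1.563, 0.23]
contact_force: [-0.7, -0.6, -0.3]
gripper_width: 0.995
```

```bash
python3 - <<'E'
from h import *
k=np.array([.562,.2605]); a=np.deg2rad(16.5)
delta([*k,.083],[-np.sin(a),np.cos(a)])
# jig now free of the arm: head orientation
t=snap("top"); s=snap("side"); np.save("top3.npy",t,allow_pickle=True); np.save("side3.npy",s,allow_pickle=True)
J=np.load("jig.npz"); xs=np.arange(-64,16,.25); ys=np.arange(-40,40,.25)
ims=[]
for S in(t,s):
    im=prof(S,xs,.057,ys).T[::-1,::-1]; ims.append(im)   # up=+x, right=-y
im=np.hstack(ims); cv2.imwrite("pics/head.png",cv2.resize(im.astype(np.uint8),(800,400)))
C=cloud(t); q=(C[...,:2]*1000-J["O"])@J["R"]; z=C[...,2]
for S,n in((t,"t"),(s,"s")):
    C=cloud(S); q=(C[...,:2]*1000-J["O"])@J["R"]; z=C[...,2]
    m=(z>.05)&(z<.062)&(abs(q[...,0]+24)<32)&(abs(q[...,1])<32); print(n,m.sum(),cv2.minAreaRect(q[m].astype(np.float32)),q[m].mean(0),np.median(z[m]))
E
```

```text
clk 6.7 tcp [559.4 265.8 197.4] F [-0.7 -0.6 -0.3] grip 0.995 q6 [ 0.28  0.18  1.73  0.    1.24 -1.58] R [[-0.004, -0.287, 0.958], [0.0, 0.958, 0.287], [-1.0, 0.002, -0.004]] -> shift [114.4  -6.    1.4] 0.003
t 140 ((-23.526447296142578, -0.011058807373046875), (35.879512786865234, 36.36122131347656), 78.78741455078125) [-23.63775174  -0.02498368] 0.05617482562513243
s 231 ((-22.262653350830078, -1.063955307006836), (39.53578186035156, 41.56212615966797), 77.25633239746094) [-23.8792965  -2.3345275] 0.05664207746836758
```

View pics/head.png

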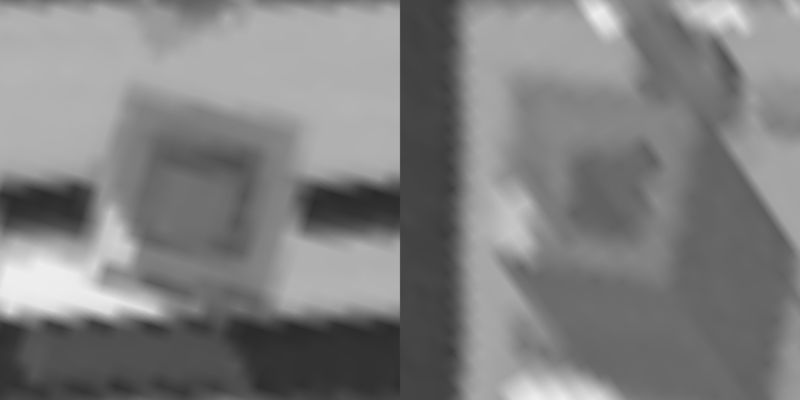

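The head's square is turned about 11.5° clockwise from the jig (world yaw ≈ 3.8°), its centre at jig (-23.6, 0) and top near 56–57 mm. That matches the text. Now to take the key.

Request:
move_arm(steps=[[85,20,-6,1.4,0],[85,35,0,0,0],[85,30,0,0,0],[85,20,0,0,0],[85,9,0,0,0]])

```text
clock: 7.3
ee_pos: [0.5623, 0.2536, 0.0823]
orientation: [-0.223, 1.566, 0.221]
contact_force: [0.4, 0.3, 0.8]
gripper_width: 0.999
```

Request:
move_arm(steps=[[30,0,0,0,0],[0,0,0,0,0],[0,0,0,0,0],[0,0,0,0,0],[0,0,0,0,0]])

```text
clock: 7.8
ee_pos: [0.5652, 0.2562, 0.0875]
orientation: [-0.224, 1.557, 0.224]
contact_force: [-0.4, -1.4, 0.7]
gripper_width: 0.138
```

Request:
move_arm(steps=[[0,-15,0,0,0],[0,-25,0,0,0],[0,-30,0,0,0],[0,-30,0,0,0],[0,0,0,0,0]])

```text
clock: 8.3
ee_pos: [0.568, 0.2571, 0.1941]
orientation: [-0.223, 1.547, 0.225]
contact_force: [-0.5, -0.1, 1.1]
gripper_width: 0.002
```

```bash
python3 - <<'E'
from h import *
J=np.load("jig.npz"); f=(J["O"]+J["R"]@[-23.7,0])/1000; a=np.deg2rad(3.8); print(f)
delta([*f,.175],[-np.sin(a),np.cos(a)])
t=snap("top"); s=snap("side"); ee=status.state()["ee_pos"]
C=cloud(t); m=(abs(C[...,0]-ee[0])<.06)&(abs(C[...,1]-ee[1])<.03)&(abs(C[...,2]-ee[2]-.019)<.012)
print(m.sum())
p=proj(s,[ee])[0].astype(int); x0,y0=max(p[0]-60,0),max(p[1]-60,0); save(s,"held.png",(x0,y0,x0+120,y0+120),4); print(p)
E
```

```text
[ 0.49894298 -0.01252684]
clk 8.3 tcp [568.  257.1 194.1] F [-0.5 -0.1  1.1] grip 0.002 q6 [ 0.26  0.18  1.73  0.    1.22 -1.59] R [[0.012, -0.282, 0.959], [0.003, 0.96, 0.282], [-1.0, -0.0, 0.012]] -> shift [  17.4 -239.2 -142.4] 0.219
0
[257 156]
```

View pics/held.png

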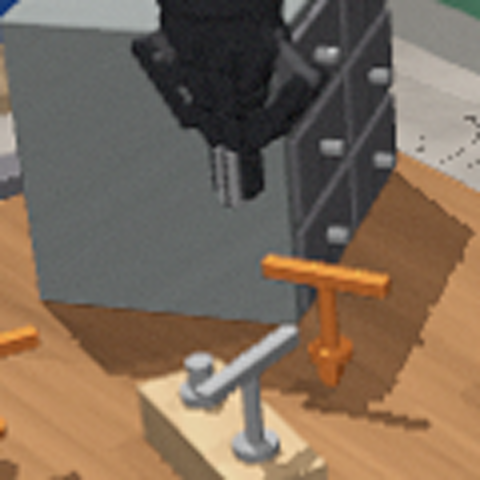

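The picture shows the key still in the block (bar at crop (247,362)) and the gripper shut empty. The grip was about 5 mm too high and not yet closed firmly. I'll measure the key again.

```bash
python3 - <<'E'
from h import *
for n in("top","side"):
    s=snap(n); C=cloud(s); m=(C[...,2]>.088)&(C[...,2]<.115)&(abs(C[...,0]-.565)<.07)&(abs(C[...,1]-.26)<.06)
    k=C[m]; print(n,m.sum(),np.median(k[:,2]) if m.sum() else 0,cv2.minAreaRect((k[:,:2]*1000).astype(np.float32)) if m.sum() else 0, np.percentile(k[:,2],[5,95]))
a=np.deg2rad(16.5); delta([.562,.2605,.080],[-np.sin(a),np.cos(a)])
E
```

```text
top 84 0.10605827894550268 ((550.2556762695312, 253.84225463867188), (65.35982513427734, 10.652511596679688), 10.401395797729492) [0.09794665 0.11052169]
side 200 0.1060163111363922 ((562.3287963867188, 257.4811096191406), (90.27357482910156, 16.095470428466797), 17.546669006347656) [0.09413548 0.1098593 ]
clk 8.5 tcp [563.8 255.8 185.5] F [-0.4 -0.8 -0.4] grip 0.003 q6 [ 0.26  0.19  1.74 -0.    1.21 -1.59] R [[-0.002, -0.281, 0.96], [-0.0, 0.96, 0.281], [-1.0, 0.0, -0.002]] -> shift [105.5   5.   -0.2] -0.003
```

Request:
move_arm(steps=[[85,0,3.5,0,0],[85,0,0,0,0],[85,0,0,0,0],[85,0,0,0,0],[85,0,0,0,0]])

```text
clock: 9.0
ee_pos: [0.5636, 0.2593, 0.1862]
orientation: [-0.224, 1.559, 0.224]
contact_force: [1.4, 0.5, -0.3]
gripper_width: 0.848
```

Request:
move_arm(steps=[[85,35,0,0,0],[85,35,0,0,0],[85,25,0,0,0],[85,10,0,0,0],[85,0,0,0,0]])

```text
clock: 9.5
ee_pos: [0.5625, 0.259, 0.0797]
orientation: [-0.224, 1.563, 0.224]
contact_force: [0.5, -0.0, -0.2]
gripper_width: 0.997
```

Request:
move_arm(steps=[[85,0,0,0,0],[0,0,0,0,0],[0,0,0,0,0],[0,0,0,0,0],[0,0,0,0,0]])

```text
clock: 10.0
ee_pos: [0.5639, 0.2595, 0.0821]
orientation: [-0.224, 1.558, 0.224]
contact_force: [-0.1, 0.1, 0.0]
gripper_width: 0.326
```

Request:
move_arm(steps=[[0,0,0,0,0],[0,0,0,0,0],[0,0,0,0,0],[0,0,0,0,0],[0,0,0,0,0]])

```text
clock: 10.5
ee_pos: [0.564, 0.2595, 0.0819]
orientation: [-0.224, 1.558, 0.224]
contact_force: [0.4, -0.2, 3.0]
gripper_width: 0.108
```

Request:
move_arm(steps=[[0,0,0,0,0],[0,0,0,0,0],[0,-5,0,0,0],[0,-10,0,0,0],[0,0,0,0,0]])

```text
clock: 11.0
ee_pos: [0.564, 0.2595, 0.0974]
orientation: [-0.224, 1.558, 0.224]
contact_force: [0.7, -0.2, -1.9]
gripper_width: 0.109
```

Request:
move_arm(steps=[[0,-25,0,0,0],[0,-25,0,0,0],[0,-25,0,0,0],[0,-15,0,0,0],[0,0,0,0,0]])

```text
clock: 11.5
ee_pos: [0.5651, 0.2598, 0.1893]
orientation: [-0.223, 1.554, 0.224]
contact_force: [-0.0, 0.6, -1.4]
gripper_width: 0.107
```

```bash
python3 - <<'E'
from h import *
a=np.deg2rad(3.8); delta([.4989,-.0125,.185],[-np.sin(a),np.cos(a)])
s=snap("side"); ee=status.state()["ee_pos"]; C=cloud(s)
m=(abs(C[...,0]-ee[0])<.07)&(abs(C[...,1]-ee[1])<.06)&(C[...,2]<ee[2]-.002)&(C[...,2]>.09); print("points hanging below fingers",m.sum(),C[m].mean(0),C[m].min(0))
p=proj(s,[ee])[0].astype(int); x0,y0=max(p[0]-60,0),max(p[1]-60,0); save(s,"held2.png",(x0,y0,x0+120,y0+120),4)
E
```

```text
clk 11.5 tcp [565.1 259.8 189.3] F [-0.   0.6 -1.4] grip 0.107 q6 [ 0.27  0.19  1.74  0.    1.21 -1.59] R [[0.005, -0.281, 0.96], [0.001, 0.96, 0.281], [-1.0, -0.0, 0.005]] -> shift [   3.6 -242.7 -140.1] 0.219
points hanging below fingers 165 [0.56144408 0.25657116 0.15599053] [0.54855988 0.24376864 0.12685063]
```

Key held: the load is about 2 N and the foot tip is seen near z = 0.127. Carrying it over the socket.

Request:
move_arm(steps=[[0,0,-34.7,-20,0],[0,0,-34.7,-20,0],[0,0,-34.7,-20,0],[0,0,-34.7,-20,0],[0,0,-34.7,-20,0]])

```text
clock: 12.05
ee_pos: [0.5145, 0.0634, 0.184]
orientation: [-0.224, 1.563, 0.225]
contact_force: [0.6, -0.4, -2.4]
gripper_width: 0.108
```

Request:
move_arm(steps=[[0,0,-34.7,-20,0],[0,0,-34.5,-20,0],[0,0,0,0,0.11],[0,0,0,0,0.109],[0,0,0,0,0]])

```text
clock: 12.55
ee_pos: [0.4962, -0.0132, 0.1843]
orientation: [-0.05, 1.574, 0.052]
contact_force: [0.8, -0.1, -2.9]
gripper_width: 0.11
```

Request:
move_arm(steps=[[0,0,0,0,0],[0,0,0,0,0],[0,0,0,0,0]])

```text
clock: 12.85
ee_pos: [0.4974, -0.0126, 0.186]
orientation: [-0.053, 1.571, 0.053]
contact_force: [-0.5, -0.5, -2.1]
gripper_width: 0.111
```

```bash
python3 - <<'E'
from h import *
a=np.deg2rad(3.8); delta([.4989,-.0125,.158],[-np.sin(a),np.cos(a)])
ee=status.state()["ee_pos"]
s=snap("side"); t=snap("top"); np.save("side4.npy",s,allow_pickle=True); np.save("top4.npy",t,allow_pickle=True)
C=cloud(s); m=(abs(C[...,0]-ee[0])<.07)&(abs(C[...,1]-ee[1])<.06)&(C[...,2]>.09)
for lo,hi,nm in((.10,.122,"tip"),(.125,.145,"foot"),(.148,.158,"collar"),(.165,.18,"shank"),(.198,.22,"bar")):
    k=m&(C[...,2]>lo)&(C[...,2]<hi); print(nm,k.sum(),C[k].mean(0).round(4),C[k].min(0).round(4),C[k].max(0).round(4))
C=cloud(t); k=(abs(C[...,0]-ee[0])<.07)&(abs(C[...,1]-ee[1])<.06)&(C[...,2]>.19)&(C[...,2]<.222); print("topbar",k.sum(),cv2.minAreaRect((C[k][:,:2]*1000).astype(np.float32)))
p=proj(s,[ee])[0].astype(int); save(s,"over.png",(p[0]-60,p[1]-60,p[0]+60,p[1]+90),4)
o=proj(s,[[.4989,-.0125,.057]])[0]; print("socket px",o,"crop",(o-p+60)*4)
E
```

```text
clk 12.85 tcp [497.4 -12.6 186. ] F [-0.5 -0.5 -2.1] grip 0.111 q6 [-0.23 -0.09  2.03  0.    1.2  -1.87] R [[-0.001, -0.068, 0.998], [0.0, 0.998, 0.068], [-1.0, 0.0, -0.001]] -> shift [28.  -0.   1.5] 0.001<stdin>:7: RuntimeWarning: Mean of empty slice.
  ret = um.true_divide(
Traceback (most recent call last):
ValueError: zero-size array to reduction operation minimum which has no identity
```

```bash
python3 - <<'E'
from h import *
ee=status.state()["ee_pos"]
s=np.load("side4.npy",allow_pickle=True).item(); t=np.load("top4.npy",allow_pickle=True).item()
C=cloud(s); m=(abs(C[...,0]-ee[0])<.07)&(abs(C[...,1]-ee[1])<.06)&(C[...,2]>.09)
for lo,hi,nm in((.115,.13,"tip"),(.125,.143,"foot"),(.145,.158,"collar"),(.165,.18,"shank"),(.198,.22,"bar")):
    k=m&(C[...,2]>lo)&(C[...,2]<hi); print(nm,k.sum(),C[k].mean(0).round(4) if k.any() else 0, np.ptp(C[k],axis=0).round(3) if k.any() else 0)
C=cloud(t); k=(abs(C[...,0]-ee[0])<.07)&(abs(C[...,1]-ee[1])<.06)&(C[...,2]>.19)&(C[...,2]<.222); print("topbar",k.sum(),cv2.minAreaRect((C[k][:,:2]*1000).astype(np.float32)))
p=proj(s,[ee])[0].astype(int); save(s,"over.png",(p[0]-60,p[1]-60,p[0]+60,p[1]+90),4)
o=proj(s,[[.4989,-.0125,.057],[.4989,-.0125,.122]]); print("socket, tip-expected px",o,"crop",(o-p+60)*4)
E
```

```text
tip 11 [ 0.4952 -0.0139  0.1266] [0.012 0.011 0.006]
foot 38 [ 0.4943 -0.0149  0.1334] [0.015 0.016 0.015]
collar 119 [ 0.4929 -0.0159  0.1519] [0.029 0.034 0.013]
shank 38 [ 0.4933 -0.015   0.1723] [0.008 0.014 0.015]
bar 284 [ 0.4897 -0.0155  0.2097] [0.091 0.036 0.022]
topbar 35 ((459.0414123535156, -14.449153900146484), (9.66504955291748, 14.78977108001709), 88.43412017822266)
socket, tip-expected px [[310.77076287 265.0381406 ]
 [309.84258363 240.26312189]] crop [[251.08305149 444.15256241]
 [247.37033451 345.05248758]]
```

View pics/over.png

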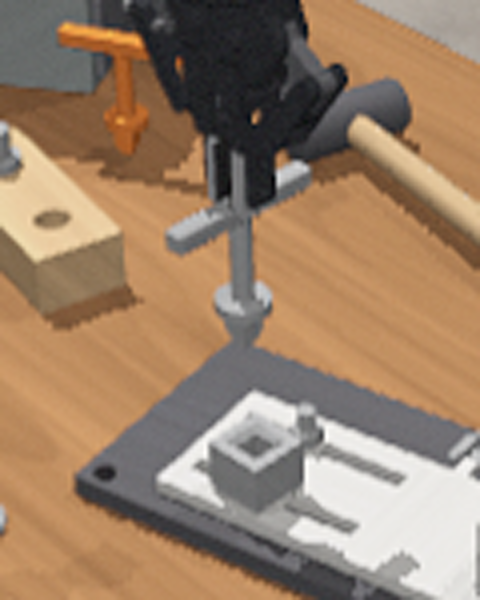

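The picture shows the key hanging upright at crop (242,345) at its tip, over the socket at (255,444). It is about 3 mm short of the socket's axis along the side camera's x. I correct that and lower.

Request:
move_arm(steps=[[0,0,-0.7,2.5,0],[0,25,0,0,0],[0,25,0,0,0],[0,10,0,0,0],[0,0,0,0,0]])

```text
clock: 13.45
ee_pos: [0.4988, -0.0132, 0.1246]
orientation: [-0.051, 1.574, 0.053]
contact_force: [-0.6, 0.1, -2.8]
gripper_width: 0.11
```

Request:
move_arm(steps=[[0,4,0,0,0],[0,4,0,0,0],[0,0,0,0,0]])

```text
clock: 13.75
ee_pos: [0.5004, -0.0135, 0.1188]
orientation: [-0.052, 1.57, 0.052]
contact_force: [-0.0, -0.2, -2.2]
gripper_width: 0.11
```

```bash
python3 - <<'E'
from h import *
a=np.deg2rad(3.8); delta([.4989,-.0125,.099],[-np.sin(a),np.cos(a)]); print(status.state()["wrist_torque"])
ee=status.state()["ee_pos"]
s=snap("side")
p=proj(s,[[.499,-.0125,.07]])[0].astype(int); save(s,"ins.png",(p[0]-40,p[1]-50,p[0]+40,p[1]+30),6)
E
```

```text
clk 13.75 tcp [500.4 -13.5 118.8] F [-0.  -0.2 -2.2] grip 0.11 q6 [-0.23 -0.    2.08 -0.    1.07 -1.87] R [[0.001, -0.066, 0.998], [-0.0, 0.998, 0.066], [-1.0, -0.0, 0.001]] -> shift [19.8  1.1 -1.4] -0.0
[-0.00582986 -0.00254456 -0.00373512]
```

View pics/ins.png

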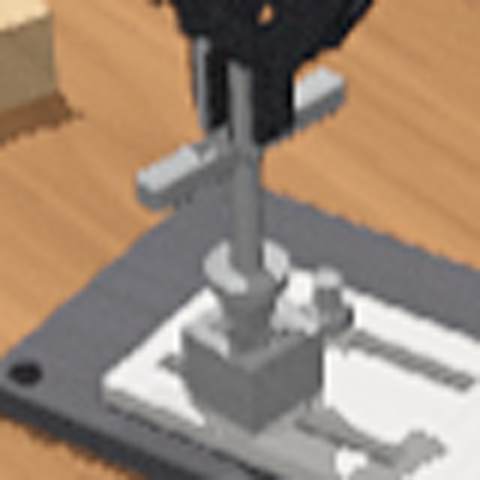

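The foot's tip is entering the socket mouth, at crop (250,335), with no side force. I lower it further.

Request:
move_arm(steps=[[0,3,0,0,0],[0,3,0,0,0],[0,3,0,0,0],[0,0,0,0,0]])

```text
clock: 14.2
ee_pos: [0.4999, -0.0134, 0.1089]
orientation: [-0.052, 1.571, 0.052]
contact_force: [1.0, -0.5, -1.0]
gripper_width: 0.11
```

Request:
move_arm(steps=[[0,3,0,0,0],[0,3,0,0,0],[0,3,0,0,0],[0,0,0,0,0]])

```text
clock: 14.6
ee_pos: [0.4999, -0.0134, 0.0999]
orientation: [-0.052, 1.571, 0.052]
contact_force: [1.3, -0.9, -2.4]
gripper_width: 0.104
```

Request:
move_arm(steps=[[0,1.5,0,0,0],[0,1.5,0,0,0],[0,0,0,0,0],[0,0,0,0,0]])

```text
clock: 15.0
ee_pos: [0.5008, -0.0136, 0.0988]
orientation: [-0.052, 1.569, 0.052]
contact_force: [-1.9, 1.1, 6.0]
gripper_width: 0.111
```

Seated: a 6 N push-back at the predicted height. First bite, clockwise.

Request:
move_arm(steps=[[0,0,0,0,0.1],[0,0,0,0,0.1],[0,0,0,0,0.1],[0,0,0,0,0.1],[0,0,0,0,0]])

```text
clock: 15.5
ee_pos: [0.5014, -0.0139, 0.0988]
orientation: [0.261, 1.552, -0.262]
contact_force: [-0.2, -0.4, 5.1]
gripper_width: 0.115
```

```bash
python3 - <<'E'
from h import *
delta([.4989,-.0125,.099]); print(status.state()["wrist_torque"])
E
```

```text
clk 15.5 tcp [501.4 -13.9  98.8] F [-0.2 -0.4  5.1] grip 0.115 q6 [-0.23  0.03  2.09 -0.    1.02 -1.47] R [[0.003, 0.327, 0.945], [-0.001, 0.945, -0.327], [-1.0, -0.0, 0.003]] -> shift [-0.2  0.5 -2.8]
[-0.01179677 -0.00976307  0.09498515]
```

Request:
move_arm(steps=[[0,0,0,0,0.13],[0,0,0,0,0.13],[0,0,0,0,0.13],[0,0,0,0,0.13],[0,0,0,0,0.13]])

```text
clock: 16.0
ee_pos: [0.5012, -0.0142, 0.0988]
orientation: [0.767, 1.428, -0.768]
contact_force: [-0.1, -1.8, 5.4]
gripper_width: 0.11
```

Request:
move_arm(steps=[[0,0,0,0,0.13],[0,0,0,0,0.13],[0,0,0,0,0.13],[0,0,0,0,0.13],[0,0,0,0,0]])

```text
clock: 16.5
ee_pos: [0.5009, -0.0143, 0.0988]
orientation: [1.158, 1.238, -1.159]
contact_force: [-1.3, -1.9, 6.6]
gripper_width: 0.109
```

Request:
move_arm(steps=[[0,0,0,0,0],[85,0,0,0,0],[85,0,0,0,0],[85,0,0,0,0],[85,0,0,0,0]])

```text
clock: 17.0
ee_pos: [0.4997, -0.0133, 0.0969]
orientation: [1.159, 1.241, -1.16]
contact_force: [0.8, -0.2, 0.7]
gripper_width: 0.788
```

Request:
move_arm(steps=[[85,-30,0,0,0],[85,-40,0,0,0],[85,-20,0,0,0],[85,0,0,0,0],[85,0,0,0,0]])

```text
clock: 17.5
ee_pos: [0.4999, -0.0134, 0.187]
orientation: [1.16, 1.24, -1.16]
contact_force: [0.1, -0.7, -0.5]
gripper_width: 0.992
```

```bash
cat >> h.py <<'E'
def keycheck():
    ee=status.state()["ee_pos"]
    for n in("side","top"):
        s=snap(n); np.save(n+"k.npy",s,allow_pickle=True); C=cloud(s)
        m=(abs(C[...,0]-.499)<.055)&(abs(C[...,1]+.0125)<.055)&(C[...,2]>.112)&(C[...,2]<.132)
        k=C[m]; print(n,m.sum(),np.percentile(k[:,2],[10,50,90]).round(4) if m.any() else 0,cv2.minAreaRect((k[:,:2]*1000).astype(np.float32)) if m.any() else 0)
E
python3 - <<'E'
from h import *
delta([.4989,-.0125,.099]); keycheck()
s=np.load("sidek.npy",allow_pickle=True).item(); p=proj(s,[[.499,-.0125,.09]])[0].astype(int); save(s,"mid.png",(p[0]-60,p[1]-60,p[0]+60,p[1]+50),4)
E
```

```text
clk 17.5 tcp [499.9 -13.4 187. ] F [ 0.1 -0.7 -0.5] grip 0.992 q6 [-0.23 -0.08  2.02  0.    1.2  -0.3 ] R [[-0.0, 0.998, 0.067], [0.0, 0.067, -0.998], [-1.0, -0.0, -0.0]] -> shift [88.  -0.9 -1. ]
side 277 [0.1158 0.1233 0.1263] ((499.3051452636719, -13.439456939697266), (15.339689254760742, 92.8942642211914), 5.907361030578613)
top 15 [0.1206 0.1219 0.1256] ((493.15545654296875, 27.51357650756836), (10.905716896057129, 7.349841117858887), 43.05086898803711)
```

View pics/mid.png

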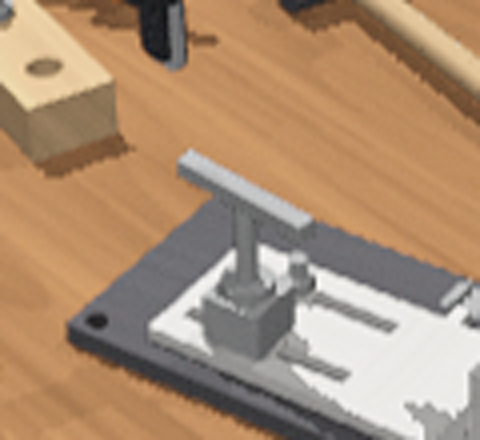

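The key stands upright in the head (shank base at crop (243,285)) after the first bite: bar centre (499,-13) mm, bar top 123–124 mm, so seated. I take it afresh and turn on.

Request:
move_arm(steps=[[85,30,0,0,0],[85,35,0,0,0],[85,20,0,0,0],[85,4,0,0,0],[85,0,0,0,0]])

```text
clock: 18.1
ee_pos: [0.4989, -0.0132, 0.0967]
orientation: [1.159, 1.244, -1.162]
contact_force: [-0.1, 1.3, 0.7]
gripper_width: 0.997
```

Request:
move_arm(steps=[[0,0,0,0,0],[0,0,0,0,0],[0,0,0,0,0],[0,0,0,0,0],[0,0,0,0,0]])

```text
clock: 18.6
ee_pos: [0.5004, -0.0135, 0.0989]
orientation: [1.16, 1.239, -1.159]
contact_force: [3.0, -0.3, 1.3]
gripper_width: 0.14
```

Request:
move_arm(steps=[[0,0,0,0,0],[0,0,0,0,0],[0,0,0,0,0],[0,0,0,0,0.1],[0,0,0,0,0.1]])

```text
clock: 19.1
ee_pos: [0.5006, -0.0136, 0.0991]
orientation: [1.309, 1.14, -1.308]
contact_force: [0.5, 0.2, 4.7]
gripper_width: 0.107
```

Request:
move_arm(steps=[[0,0,0,0,0.13],[0,0,0,0,0.13],[0,0,0,0,0.13],[0,0,0,0,0.13],[0,0,0,0,0.13]])

```text
clock: 19.6
ee_pos: [0.5007, -0.0136, 0.0991]
orientation: [1.762, 0.726, -1.76]
contact_force: [-0.1, 0.3, 4.3]
gripper_width: 0.105
```

Request:
move_arm(steps=[[0,0,0,0,0.13],[0,0,0,0,0.13],[0,0,0,0,0.13],[0,0,0,0,0.13],[0,0,0,0,0.1]])

```text
clock: 20.1
ee_pos: [0.5008, -0.0137, 0.0991]
orientation: [2.137, 0.175, -2.134]
contact_force: [-0.2, 0.8, 3.2]
gripper_width: 0.104
```

```bash
python3 - <<'E'
from h import *
delta([.4989,-.0125,.099]); print(status.state()["wrist_torque"])
E
```

```text
clk 20.1 tcp [500.8 -13.7  99.1] F [-0.2  0.8  3.2] grip 0.104 q6 [-0.23  0.02  2.09 -0.    1.03  1.18] R [[0.002, 0.163, -0.987], [-0.001, -0.987, -0.163], [-1.0, 0.001, -0.001]] -> shift [ 0.1 -1.5  1.6]
[-0.00050347 -0.05434185  0.24675905]
```

Request:
move_arm(steps=[[0,0,0,0,0.1],[0,0,0,0,0.1],[0,0,0,0,0.1],[0,0,0,0,0]])

```text
clock: 20.5
ee_pos: [0.5008, -0.0137, 0.0992]
orientation: [-2.155, 0.143, 2.152]
contact_force: [0.7, -0.6, 4.5]
gripper_width: 0.108
```

```bash
python3 - <<'E'
from h import *
delta([.4989,-.0125,.099]); print(status.state()["wrist_torque"])
E
```

```text
clk 20.5 tcp [500.8 -13.7  99.2] F [ 0.7 -0.6  4.5] grip 0.108 q6 [-0.23  0.02  2.09 -0.    1.03  1.47] R [[0.002, -0.131, -0.991], [-0.001, -0.991, 0.131], [-1.0, 0.0, -0.002]] -> shift [ 0.1 -1.   2. ]
[-0.04156261 -0.02722739  0.06459314]
```

Request:
move_arm(steps=[[0,0,0,0,0.08],[0,0,0,0,0.08],[0,0,0,0,0]])

```text
clock: 20.8
ee_pos: [0.5007, -0.0137, 0.0991]
orientation: [-2.067, 0.302, 2.064]
contact_force: [0.4, -1.0, 4.9]
gripper_width: 0.109
```

```bash
python3 - <<'E'
from h import *
delta([.4989,-.0125,.099]); print(status.state()["wrist_torque"])
E
```

```text
clk 20.8 tcp [500.7 -13.7  99.1] F [ 0.4 -1.   4.9] grip 0.109 q6 [-0.23  0.02  2.09 -0.    1.03  1.63] R [[0.001, -0.286, -0.958], [-0.001, -0.958, 0.286], [-1.0, 0.0, -0.002]] -> shift [ 0.1 -0.6  2.1]
[-0.05620615 -0.05837646  0.09343287]
```

Request:
move_arm(steps=[[0,0,0,0,0.08],[0,0,0,0,0.08],[0,0,0,0,0]])

```text
clock: 21.1
ee_pos: [0.5007, -0.0138, 0.0991]
orientation: [-1.974, 0.451, 1.971]
contact_force: [1.0, -0.2, 4.4]
gripper_width: 0.106
```

```bash
python3 - <<'E'
from h import *
delta([.4989,-.0125,.099]); print(status.state()["wrist_torque"])
s=snap("side"); C=cloud(s); m=(abs(C[...,0]-.499)<.055)&(abs(C[...,1]+.0125)<.055)&(C[...,2]>.112)&(C[...,2]<.127)
print(cv2.minAreaRect((C[m][:,:2]*1000).astype(np.float32)))
E
```

```text
clk 21.1 tcp [500.7 -13.8  99.1] F [ 1.  -0.2  4.4] grip 0.106 q6 [-0.23  0.02  2.09 -0.    1.03  1.79] R [[0.001, -0.434, -0.901], [-0.001, -0.901, 0.434], [-1.0, 0.0, -0.002]] -> shift [ 0.1 -0.3  2.2]
[-0.0832147  -0.02784789  0.19451253]
((498.68499755859375, -15.7401123046875), (22.936677932739258, 90.4100341796875), 62.42416000366211)
```

Request:
move_arm(steps=[[0,0,0,0,0.08],[0,0,0,0,0.08],[0,0,0,0,0]])

```text
clock: 21.45
ee_pos: [0.5007, -0.0138, 0.0991]
orientation: [-1.878, 0.588, 1.874]
contact_force: [0.4, 0.2, 4.9]
gripper_width: 0.107
```

```bash
python3 - <<'E'
from h import *
delta([.4989,-.0125,.099]); print(status.state()["wrist_torque"])
s=snap("side"); C=cloud(s); m=(abs(C[...,0]-.499)<.055)&(abs(C[...,1]+.0125)<.055)&(C[...,2]>.112)&(C[...,2]<.127)
print(cv2.minAreaRect((C[m][:,:2]*1000).astype(np.float32)))
E
```

```text
clk 21.45 tcp [500.7 -13.8  99.1] F [0.4 0.2 4.9] grip 0.107 q6 [-0.23  0.02  2.09 -0.    1.03  1.95] R [[0.001, -0.57, -0.822], [-0.002, -0.822, 0.57], [-1.0, 0.0, -0.002]] -> shift [ 0.1 -0.   2.2]
[ 0.0336784  -0.044482    0.77716826]
((498.95550537109375, -14.932199478149414), (19.705053329467773, 90.19437408447266), 61.162078857421875)
```

The torque jumped to 0.78 N·m and the bar stopped following, so the end stop is reached. Release and retreat.

Request:
move_arm(steps=[[0,0,0,0,0],[85,0,0,0,0],[85,0,0,0,0],[85,0,0,0,0],[85,0,0,0,0]])

```text
clock: 22.0
ee_pos: [0.4995, -0.0134, 0.0978]
orientation: [-1.87, 0.591, 1.873]
contact_force: [-0.2, 0.2, -0.1]
gripper_width: 0.786
```

Request:
move_arm(steps=[[85,0,0,0,0],[85,-30,0,0,0],[85,-45,0,0,0],[85,-45,0,0,0],[85,-20,0,0,0]])

```text
clock: 22.5
ee_pos: [0.502, -0.0139, 0.2436]
orientation: [-1.879, 0.591, 1.864]
contact_force: [0.9, 0.2, 1.1]
gripper_width: 0.992
```

```bash
python3 - <<'E'
from h import *
delta([.60,.25,.24])
keycheck()
E
```

```text
clk 22.5 tcp [502.  -13.9 243.6] F [0.9 0.2 1.1] grip 0.992 q6 [-0.23 -0.13  1.96  0.    1.31  1.95] R [[0.008, -0.575, -0.818], [-0.002, -0.818, 0.575], [-1.0, -0.003, -0.007]] -> shift [   3.9 -272.3   71.5]
side 315 [0.1158 0.1227 0.1257] ((499.7779235839844, -14.133686065673828), (18.58910369873047, 90.34284973144531), 66.28023529052734)
top 52 [0.1203 0.123  0.1268] ((471.8500061035156, 0.6107749938964844), (11.762701988220215, 29.11433982849121), 64.96475219726562)
```

Request:
move_arm(steps=[[85,0,-45,12,0],[85,0,-45,12,0],[85,0,-45,12,0],[85,0,-45,12,0],[85,0,-45,12,0]])

```text
clock: 23.1
ee_pos: [0.5797, 0.2068, 0.2359]
orientation: [-1.869, 0.593, 1.875]
contact_force: [1.2, -1.0, -0.6]
gripper_width: 0.994
```

Request:
move_arm(steps=[[85,0,-40,11,0],[85,0,0,0,0],[85,0,0,0,0]])

```text
clock: 23.4
ee_pos: [0.5932, 0.2447, 0.2356]
orientation: [-1.87, 0.593, 1.877]
contact_force: [-0.5, 0.1, 0.2]
gripper_width: 0.997
```

```bash
python3 - <<'E'
from h import *
delta([.60,.25,.24]); keycheck()
t=np.load("topk.npy",allow_pickle=True).item(); s=np.load("sidek.npy",allow_pickle=True).item()
ys=np.arange(-92,-72,1.); print(*[f"{int(y)}:{int(k)}" for y,k in zip(ys,prof(t,(49,50,51),.024,ys).mean(1))])
ys=np.arange(-106,-62,2.); print(*[f"{int(y)}:{int(k)}" for y,k in zip(ys,prof(t,(66,70,74,78),.018,ys).mean(1))])
C=cloud(t);J=np.load("jig.npz"); q=(C[...,:2]*1000-J["O"])@J["R"]; z=C[...,2]
m=(z>.066)&(z<.075)&(abs(q[...,0])<40)&(q[...,1]<-90)&(q[...,1]>-180); print("flange own",q[m].mean(0))
C=cloud(s); q=(C[...,:2]*1000-J["O"])@J["R"]; z=C[...,2]
m=(z>.052)&(z<.0585)&(abs(q[...,0]+24)<28)&(abs(q[...,1])<28); print("head side",m.sum(),cv2.minAreaRect(q[m].astype(np.float32)))
a=cv2.resize(t["frame"][190:300,170:400],None,fx=3.4,fy=3.4,interpolation=2); b=cv2.resize(s["frame"][205:305,255:425],None,fx=2.1,fy=2.1,interpolation=2)
o=np.zeros((a.shape[0]+b.shape[0],a.shape[1],3),np.uint8); o[:a.shape[0]]=a; o[a.shape[0]:,:b.shape[1]]=b; cv2.imwrite("pics/final.png",o[...,::-1])
E
```

```text
clk 23.4 tcp [593.2 244.7 235.6] F [-0.5  0.1  0.2] grip 0.997 q6 [ 0.23  0.2   1.64 -0.    1.31  2.41] R [[-0.004, -0.573, -0.819], [-0.001, -0.819, 0.573], [-1.0, 0.004, 0.003]] -> shift [-4.4 -8.2 -2.5]
side 319 [0.1155 0.1226 0.1258] ((499.654296875, -14.706718444824219), (18.822538375854492, 90.79710388183594), 61.18141174316406)
top 160 [0.1203 0.1236 0.1267] ((499.14056396484375, -12.596595764160156), (11.958504676818848, 89.52656555175781), 64.13141632080078)
-92:85 -91:75 -90:93 -89:121 -88:148 -87:162 -86:170 -85:176 -84:176 -83:174 -82:170 -81:146 -80:117 -79:90 -78:77 -77:69 -76:61 -75:62 -74:66 -73:69
-106:89 -104:95 -102:124 -100:170 -98:170 -96:167 -94:173 -92:179 -90:191 -88:199 -86:201 -84:201 -82:199 -80:177 -78:159 -76:172 -74:173 -72:180 -70:190 -68:160 -66:115 -64:94
flange own [   0.74292655 -144.57702035]
head side 97 ((-22.419851303100586, -1.4658699035644531), (38.534488677978516, 38.966033935546875), 61.042171478271484)
```

View pics/final.png

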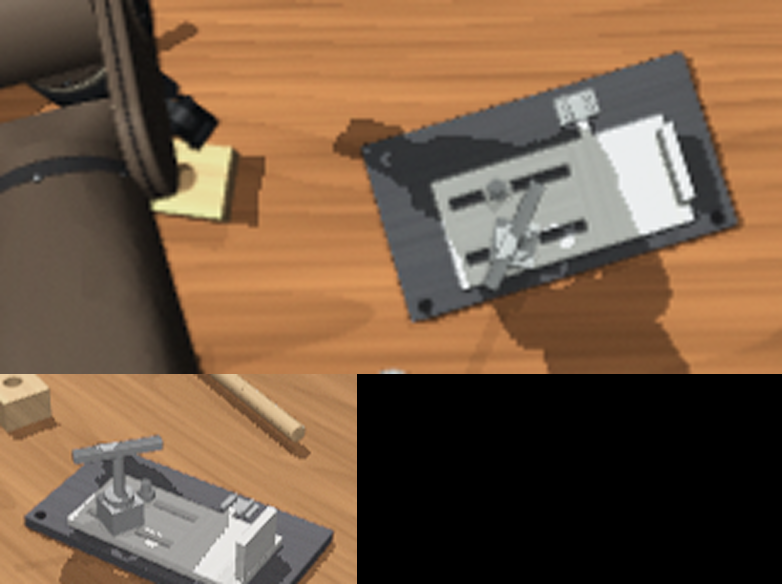

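Final checks agree. The tongue is at -84.6 against the mark's middle at about -84.3. The bar's centre is (499, -12.6, 118) mm over the socket. The head has turned to -29° in the jig frame, where -26° is expected at the 3.6 rad stop. The picture shows the key standing at (512,240) and the tongue at the mark at (585,122).

```bash
python3 -c "
from station import env; print(env.sign_off())"
```

```text
the job is handed in; nothing more can be done
None
```

I slid the stop onto the mark and seated the T-key in the clamp screw. I then tightened the screw clockwise to its end stop in two bites and handed the job in at about 23.5 s. In between I let go of the key, backed off fully, and took its bar afresh.

**Stop:** the tongue stands at jig y -84.6 mm and the mark's middle at about -84.3 mm, so it is roughly 0.3 mm off with 4 mm allowed.

**Key:** the bar's middle is at (499.1, -12.6) mm, within 1 mm of the socket's measured centre. It stands about 118 mm above the bench, which is the seated height. The last picture shows the key upright and clear of the gripper.

**Screw:** in the second bite the torque rose to 0.78 N·m and the bar stopped following the gripper. The head then read -29° in the jig frame, against about -26° expected at 3.6 rad, which is within my measuring error. I have no direct reading of the screw angle. The bar itself sits about 12° off the head, slightly more than the play I worked out for the fit (about 9°), so that reading is rough.

**What went wrong:** the first grip on the key was too high and slipped off, leaving the key in the block. I measured again and gripped lower, and the second try held.

**Not checked:** I did not measure the loose objects again at the end. In the last view the arm hid the drift; I saw nothing knocked.

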